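# Free the seized locking knob of a drone's folding arm and spread the arm

### The arm

A 6-joint arm with a two-finger parallel gripper is mounted at the origin on the work surface. World frame = base frame: x ahead of the robot, y to its left, z up, the work surface at z = 0. Lengths are in m, angles in rad, forces in N, time in s.
With the tool pointing down it reaches from about 0.35 to 0.775 m from the base axis. Payload 7.3 kg.
Tool frame: the origin (TCP) lies at the very end of the fingers, on their centre line; the grasp point (between the pads) lies 19 mm behind it; z points along the fingers, y is the line along which they close (so a half turn about z gives the same grasp; the last joint's range is limited). The gripper opens to 92 mm and grips with 3 to 60 N. Pads are 19 mm wide; open, the fingers measure 130 mm over their backs; the gripper's body (75 mm by 190 mm) begins 47 mm behind the grasp point.
Start: joints at [1.016, 0.342, 1.524, -0, 1.275, -0.146], TCP at [0.209, 0.482, 0.207] pointing down, gripper open.
Joint ranges: [-2.53, 2.53], [-0.77, 2.02], [0.04, 2.7], [-1, 4.14], [0.28, 2.66], [-3.11, 3.11]. Speed limits (rad/s): [2.57, 2.57, 3.14, 3.14, 3.14, 3.14].

### API

Orientations are given as [roll, pitch, yaw] about the fixed x, y, z axes, in that order (R = Rz(yaw) Ry(pitch) Rx(roll)).
In Python, from cell import robot gives the robot as it stands. The module is installed in compiled form; this text tells all that it offers.
- The arm moves only by the tool arm_command, never from a script. Its argument "moves" is a list of rows, each a list of 3 entries, a list of its own where there are three numbers: the shift along the tool's x, y, z in m, then the turn, a rotation vector about the tool's x, y, z in rad, then the finger opening in m, from 0 to 0.0918. In form: [[[dx, dy, dz], [ax, ay, az], claw], ...]. A call has exactly 5 rows; each row is the pose to reach, as a shift and turn from the pose commanded when the call began, along the tool's axes at that moment; what a row does not reach only later rows make up. A row lasts 1/10 s, in which the tool goes at most 50 mm and 8.59 degrees, less where a joint would pass 70% of its speed; a pose out of reach is approached as far as the arm can. A call with a gripper value outside its range is refused whole. The fingers move at their own pace and stop on an object; "squeeze" is the grip in N (left out, the last holds). Time passes only in rows, so rows that repeat a pose let the fingers close, or fill a call up. It gives the time, the measured TCP pose, the force, the opening and the grip force at its end, in the units of the state.
- robot.observe(): the state, without advancing time (a new reading comes with each control period).
- robot.read_camera(name): name is "scene" or "top" or "wrist"; returns the picture (384x512x3 uint8, red, green, blue); there is no depth.
- robot.camera_model(name): a dict with "fx", "fy", "cx", "cy" (pixels), "R" (3x3) and "t" (3): a world point X has camera coordinates R X + t. Camera axes: x right, y down, z forward; pixel columns grow to the right and rows downward; lengths in m; the calibration is good to about 2 mm. The wrist camera is an equidistant fisheye: a pixel r from the principal point sees the ray r / f radians off the axis. A picture is of the moment at which its call begins: read the wrist's pose just before it. camera_model takes no time and is no camera call; for the wrist camera it gives the pose at the moment of the call.
- robot.hand_in(): hands the job in; it is judged then, once.
The state is a dict: "time": time; "qpos": joint angles; "qvel": joint speeds; "joint_efforts": joint torques, N m; "tool_pos": TCP position; "tool_rot": TCP orientation; "contact_force": force on the tool from outside, world axes, zero at the start; "torque": the same for the moment, N m; "opening": finger opening in m; "grip_force": force on a finger pad.
Only numpy, scipy, OpenCV 4.12 (cv2) and the standard library are available. Lean on these libraries where they do the work, as an engineer would, in place of code of your own. Each camera call takes 0.05 s, during which the arm holds its last target. There are 200 camera calls.

### The job

The wing knob that locks the drone's folded arm has seized. Rock it gently back and forth in small arcs, reversing each time it comes up hard, until it breaks free, without ever twisting its rubber bush more than 6 degrees; then unscrew it counterclockwise to its end, and swing the folded arm out counterclockwise to its stop. Let go of everything, and do not disturb the screwdriver, the oil bottle or the parts tray beside the drone.

Things in the scene. Friction and masses are not known exactly. Their poses are not given: they have to be found in the camera images.
- knob_grip (a point): Centre of the wing of the seized knob: upright steel wing 42 mm long, 12 mm thick, 28 mm tall (14 mm above and below this point), on a 20 mm round stem, over a 47 mm metal boss whose top is 26 mm below this point. z is up along the knob's axis, y along the wing's length, x across its thickness. It turns without rising, as knob angle plus bush twist.
- knob (a joint): Knob angle on its boss, rad, positive counterclockwise from above; near 0 at the start; ends of travel 1.25 (unscrewed) and -0.45. While seized it comes up hard at another angle on each stroke, 0.15 to 0.36 either side of 0. Once free it has about 0.05 N m of friction, goes past 0.4 counterclockwise and stays where it is left; from about 0.7 on the arm is unlocked.
- boss (a point): Centre of the top of the boss under the knob, on the knob's axis. How it frees: a stroke (0.08 to 0.18 N m) right up to where it comes up hard works it looser; the next gain comes only from a full stroke the other way, not from more push the same way. Which way gains first is not known. It takes 4 to 6 strokes; the last, counterclockwise, runs on freely.
- bush (a joint): Twist of the boss in its rubber bush, rad, 0 relaxed, positive counterclockwise: a spring of 3.2 N m per rad about the knob's axis, so it shows the torque on the knob. It tears beyond 0.105 rad (6 degrees, 0.34 N m) either way.
- drone: Black drone with four arms, fixed on the bench; origin on the bench (z = 0) under the knob's axis, which is 108 mm below the wing's centre. x points away from the robot to the body plates (from x = 45 to 155 mm, y = -30 to 210 mm, top 70 mm up; battery top 98 mm up, from x = 80 mm), y along the near flank where the folded arm lies.
- motor (a point): Centre, half-way up, of the steel motor can on the end of the folding arm: upright cylinder 28 mm across, 30 mm tall (15 mm above and below this point), slim 14 mm cone on top, 36 mm flange below. It swings level, 85 mm above the bench, at 145 mm radius about the knob's axis; folded, it is about 57 mm from the side of the body plates. It swings out towards the robot.
- foldarm (a joint): Swing of the folding arm, rad: 0 folded, positive counterclockwise seen from above, stop at 1.15. Locked with the knob; once unlocked it has about 0.12 N m of friction and stays where it is left.
- screwdriver: Screwdriver lying on the mat beside the drone; origin at its underside. Leave alone.
- oil_bottle: Small upright grey bottle, 44 mm across, 110 mm tall; origin at its underside centre. Leave alone.
- parts_tray: Open white tray, 100 x 140 x 30 mm; origin at its underside centre. Leave alone.

How it is judged:
By the outcome, as a careful person would: the job done as asked, in the order asked, and still so for the second after the job is handed in, with the robot touching nothing.
It also fails if it takes over 72 s, if anything falls off the work surface, if the arm or the gripper's body presses on something with over 40 N, if the wrist force passes 120 N, or if a joint passes its speed limit or range.

## Working session

There is one attempt and no reset: what is moved stays moved. The work goes in short steps, Python scripts to look and compute and a tool call to move; the robot and the scene stay as the last step left them, time stands still between calls to the robot, and variables do not carry over. Pictures are saved under pics/ and viewed, at most 10 in all, crops included, and the job is handed in when it is done.

Besides the shell and the picture viewer there is one more tool, called after ">>>" as name(argument=value, ...) on one line, values as JSON. arm_command: Moves the arm, as the interface text tells. Its arguments: {"type":"object","properties":{"moves":{"type":"array"},"squeeze":{"type":"number"}},"required":["moves"]}

```bash
mkdir -p pics
python3 - <<'E'
from cell import robot
import cv2,numpy as np
s=robot.observe();print({k:np.round(v,3).tolist() for k,v in s.items()})
for n in("scene","top"):
    im=robot.read_camera(n);cv2.imwrite(f"pics/{n}0.png",im[...,::-1]);m=robot.camera_model(n)
    print(n,m)
    np.save(n+"0.npy",im)
a=cv2.imread("pics/scene0.png");b=cv2.imread("pics/top0.png")
E
```

```text
{'time': 0.0, 'qpos': [1.016, 0.343, 1.525, -0.0, 1.275, -0.146], 'qvel': [-0.0, 0.002, -0.001, 0.0, 0.002, 0.003], 'joint_efforts': [-0.002, -43.124, -24.422, 0.072, 0.056, -0.0], 'tool_pos': [0.208, 0.481, 0.206], 'tool_rot': [-3.14, -0.0, 2.733], 'contact_force': [0.107, -0.157, -0.195], 'torque': [0.012, 0.021, -0.018], 'grip_force': 0.0, 'opening': 0.091}
scene {'fx': 439.435857785371, 'fy': 439.435857785371, 'cx': 256.8084458386757, 'cy': 189.4732506125306, 'R': array([[ 0.43102277,  0.90228995,  0.00960259],
       [ 0.77917318, -0.36680072, -0.50827787],
       [-0.45509178,  0.22656142, -0.86113959]]), 't': array([-0.36261439, -0.43937065,  1.3729658 ])}
top {'fx': 377.3419241857121, 'fy': 377.3419241857121, 'cx': 256.1188850324813, 'cy': 192.6882247686462, 'R': array([[ 0.00417494, -0.999972  , -0.00621   ],
       [-0.98403844, -0.00300344, -0.17793069],
       [ 0.17790705,  0.00685373, -0.98402343]]), 't': array([0.06667424, 0.68291664, 0.85661246])}
```

View pics/top0.png

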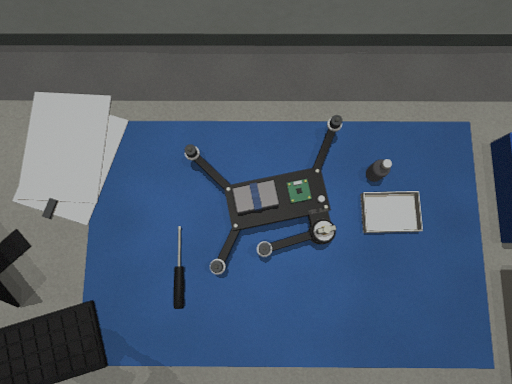

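View pics/scene0.png

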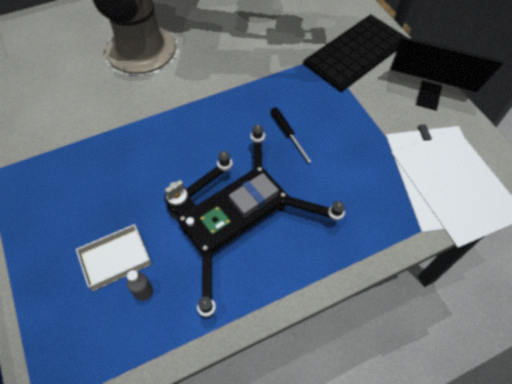

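The top view shows the knob at about (323,231), the folded motor at (265,249), the screwdriver at (180,270), the bottle at (382,168) and the tray at (392,212). In the scene view the knob is at (176,190) and the motor at (224,160). I'll zoom in on both.

```bash
python3 - <<'E'
import cv2,numpy as np
a=cv2.imread("pics/top0.png")[205:265,245:345];b=cv2.imread("pics/scene0.png")[140:215,145:245]
f=lambda x:cv2.resize(x,None,fx=6,fy=6,interpolation=cv2.INTER_CUBIC)
o=np.vstack([cv2.resize(a,(480,288),interpolation=2),cv2.resize(b,(416,312),interpolation=2)[:, :].copy() if 0 else cv2.copyMakeBorder(cv2.resize(b,(400,300),interpolation=2),0,0,0,80,0)])
cv2.imwrite("pics/crop0.png",o)
E
cat > h.py <<'E'
from cell import robot
import numpy as np
def ray(n,u,v,m=None):
    m=m or robot.camera_model(n);R,t=np.array(m["R"]),np.array(m["t"])
    x,y=(u-m["cx"])/m["fx"],(v-m["cy"])/m["fy"]
    if n=="wrist":
        r=np.hypot(x,y)+1e-12;d=np.array([np.sin(r)*x/r,np.sin(r)*y/r,np.cos(r)])
    else: d=np.array([x,y,1.])
    d=d/np.linalg.norm(d);return -R.T@t,R.T@d
def plane(n,u,v,z,m=None):
    o,d=ray(n,u,v,m);return o+d*(z-o[2])/d[2]
def tri(a,b):
    A=np.zeros((3,3));c=np.zeros(3)
    for o,d in(a,b):
        P=np.eye(3)-np.outer(d,d);A+=P;c+=P@o
    return np.linalg.solve(A,c)
E
python3 - <<'E'
from h import *
print(plane("top",323,230,.12),plane("top",265,249,.1),tri(ray("top",323,230),ray("scene",176,188)),tri(ray("top",265,249),ray("scene",224,159)))
for p in [(390,163),(382,175)]:print(plane("top",*p,.1))
E
```

```text
[ 0.58787852 -0.08095695  0.12      ] [0.54599871 0.04819489 0.1       ] [ 0.58906184 -0.08345642  0.10537404] [0.54711502 0.04962683 0.08327574]
[ 0.74778757 -0.24644723  0.1       ]
[ 0.71873769 -0.22603107  0.1       ]
```

View pics/crop0.png

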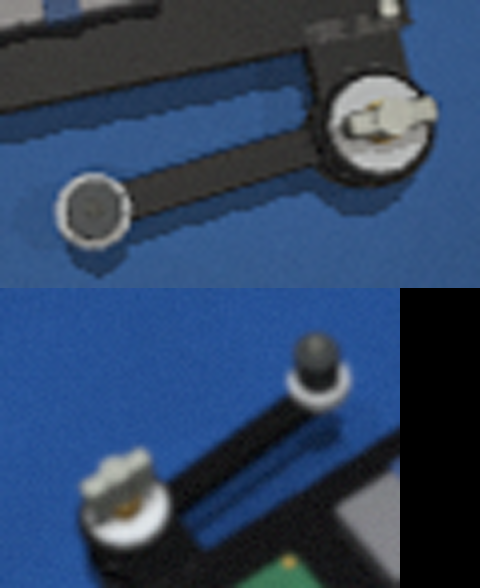

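The knob axis comes out near (0.588, -0.082), with the motor about 0.14 m away and the drone yaw about 0.3. I'll move over the knob for a wrist view.

>>> arm_command(moves=[[[-0.042, -0.027, 0], [0, 0, 0], 0.06], [[-0.084, -0.054, 0], [0, 0, 0], 0.06], [[-0.126, -0.081, 0], [0, 0, 0], 0.06], [[-0.168, -0.108, 0], [0, 0, 0], 0.06], [[-0.21, -0.134, 0], [0, 0, 0], 0.06]])

```text
time: 0.6
tool_pos: [0.3486, 0.2735, 0.2065]
tool_rot: [-3.141, -0.0, 2.733]
contact_force: [0.6, 0.6, 0.5]
opening: 0.0608
grip_force: 0.0
```

>>> arm_command(moves=[[[-0.042, -0.027, 0], [0, 0, 0], 0.06], [[-0.084, -0.054, 0], [0, 0, 0], 0.06], [[-0.126, -0.081, 0], [0, 0, 0], 0.06], [[-0.168, -0.108, 0], [0, 0, 0], 0.06], [[-0.21, -0.134, 0], [0, 0, 0], 0.06]])

```text
time: 1.1
tool_pos: [0.4881, 0.0669, 0.2065]
tool_rot: [3.142, -0.0, 2.732]
contact_force: [0.8, 1.0, -0.3]
opening: 0.0603
grip_force: 0.0
```

>>> arm_command(moves=[[[-0.038, -0.025, 0], [0, 0, 0.14], 0.06], [[-0.076, -0.05, 0], [0, 0, 0.28], 0.06], [[-0.115, -0.075, 0], [0, 0, 0.42], 0.06], [[-0.152, -0.098, 0], [0, 0, 0.56], 0.06], [[-0.152, -0.098, 0], [0, 0, 0.7], 0.06]])

```text
time: 1.6
tool_pos: [0.5899, -0.0862, 0.2051]
tool_rot: [-3.141, 0.001, 2.023]
contact_force: [-0.7, 0.1, -0.4]
opening: 0.0601
grip_force: 0.0
```

>>> arm_command(moves=[[[0, 0, 0], [0, 0, 0.1], 0.06], [[0, 0, 0], [0, 0, 0.2], 0.06], [[0, 0, 0], [0, 0, 0.2], 0.06], [[0, 0, 0], [0, 0, 0.2], 0.06], [[0, 0, 0], [0, 0, 0.2], 0.06]])

```text
time: 2.1
tool_pos: [0.588, -0.0813, 0.2065]
tool_rot: [-3.141, -0.0, 1.835]
contact_force: [-0.4, 0.8, -0.6]
opening: 0.0603
grip_force: 0.0
```

Run:
```python
from h import *
import cv2
s=robot.observe();print({k:np.round(v,4).tolist() for k,v in s.items()})
m=robot.camera_model("wrist");print(m)
im=robot.read_camera("wrist");cv2.imwrite("pics/w1.png",im[...,::-1])
R,t=np.array(m["R"]),np.array(m["t"]);np.savez("w1.npz",R=R,t=t)
```

```text
{'time': 2.1, 'qpos': [-0.2665, 0.4693, 1.3256, 0.0001, 1.347, -0.5307], 'qvel': [0.0002, -0.0018, -0.0015, -0.0001, 0.0018, 0.0084], 'joint_efforts': [-0.059, -50.2004, -25.1049, 0.0471, 0.074, -0.016], 'tool_pos': [0.588, -0.0813, 0.2065], 'tool_rot': [-3.1414, -0.0002, 1.835], 'contact_force': [-0.3524, 0.8183, -0.5966], 'torque': [-0.0938, 0.0585, 0.0077], 'grip_force': 0.0, 'opening': 0.0603}
{'fx': 297.3186396354542, 'fy': 297.3186396354542, 'cx': 253.64166789302018, 'cy': 195.5177878576571, 'R': array([[ 9.65208383e-01,  2.61481166e-01, -6.13673811e-04],
       [ 2.53014155e-01, -9.33356443e-01,  2.54616549e-01],
       [ 6.60046558e-02, -2.45913296e-01, -9.67041900e-01]]), 't': array([-0.54630345, -0.2569083 ,  0.33053254])}
```

View pics/w1.png

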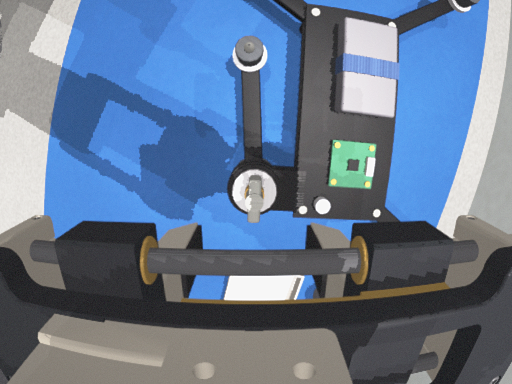

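The wrist view shows the wing at about (254,180)–(253,218), the boss disc around (253,190) and the motor at (250,52). I'll crop it to read the wing and boss more finely.

Run:
```python
import cv2
a=cv2.imread("pics/w1.png")[155:230,215:295]
cv2.imwrite("pics/c1.png",cv2.resize(a,(640,600),interpolation=2))
```

```text
(no output)
```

View pics/c1.png

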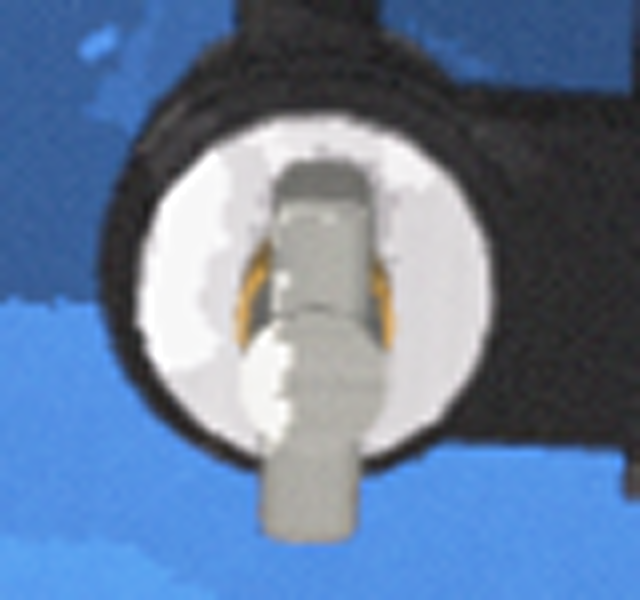

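Run:
```python
from h import *
z=np.load("w1.npz");m=robot.camera_model("wrist");m["R"],m["t"]=z["R"],z["t"]
P=lambda u,v,h:plane("wrist",215+(u+.5)/8-.5,155+(v+.5)/8-.5,h,m)
print("cam",-z["R"].T@z["t"])
L,R_,T,B=[P(*p,.082) for p in((138,290),(493,290),(315,113),(315,468))]
print(np.linalg.norm(L-R_),np.linalg.norm(T-B),(L+R_)/2,(T+B)/2)
a,b=P(323,200,.122),P(307,540,.122);d=a-b
c=P(314,380,.122)
print("wing",a,b,np.linalg.norm(d),(a+b)/2,"cap",c,"angle from y",np.arctan2(-d[0],d[1]))
mo=plane("wrist",249,46,.107,m);k=(L+R_)/2;e=mo-k;print(mo,np.hypot(*e[:2]),np.arctan2(-e[0],e[1]))
```

```text
cam [ 0.57048142 -0.01565661  0.38471667]
0.04661670135360659 0.048035075050748215 [ 0.59017016 -0.08760357  0.082     ] [ 0.59024256 -0.08812258  0.082     ]
wing [ 0.58565008 -0.06779603  0.122     ] [ 0.5945098  -0.10749622  0.122     ] 0.040676768100276844 [ 0.59007994 -0.08764613  0.122     ] cap [ 0.59019117 -0.08842745  0.122     ] angle from y 0.21956788495468293
[0.54798911 0.05033431 0.107     ] 0.1442431901867333 0.29676700691642527
```

>>> arm_command(moves=[[[-0.007, 0.0004, 0.02], [0, 0, 0.045], 0.05], [[-0.007, 0.0004, 0.05], [0, 0, 0.045], 0.04], [[-0.007, 0.0004, 0.09], [0, 0, 0.045], 0.03], [[-0.007, 0.0004, 0.116], [0, 0, 0.045], 0.024], [[-0.007, 0.0004, 0.116], [0, 0, 0.045], 0.024]])

```text
time: 2.65
tool_pos: [0.5876, -0.0873, 0.0868]
tool_rot: [-3.135, -0.004, 1.789]
contact_force: [0.2, -0.2, 0.5]
opening: 0.026
grip_force: 0.0
```

>>> arm_command(moves=[[[0, 0, 0], [0, 0, 0], 0.018], [[0, 0, 0], [0, 0, 0], 0.016], [[0, 0, 0], [0, 0, 0], 0.014], [[0, 0, 0], [0, 0, 0], 0.012], [[0, 0, 0], [0, 0, 0], 0.012]], squeeze=5)

```text
time: 3.15
tool_pos: [0.5903, -0.0883, 0.0914]
tool_rot: [3.141, 0.001, 1.788]
contact_force: [-1.5, -0.5, 0.9]
opening: 0.0122
grip_force: 0.7
```

```bash
cat > o.py <<'E'
from cell import robot
import numpy as np
s=robot.observe();print({k:np.round(s[k],4).tolist() for k in("time","tool_pos","tool_rot","contact_force","torque","opening","grip_force","joint_efforts")})
E
python3 o.py
```

```text
{'time': 3.15, 'tool_pos': [0.5903, -0.0883, 0.0914], 'tool_rot': [3.1409, 0.0005, 1.7879], 'contact_force': [-1.4888, -0.4682, 0.8872], 'torque': [-0.2106, 0.2966, -0.0042], 'opening': 0.0122, 'grip_force': 0.7226, 'joint_efforts': [0.449, -52.0963, -22.4166, 0.2855, -0.3054, -0.0078]}
```

>>> arm_command(moves=[[[0, 0, 0], [0, 0, 0], 0.008], [[0, 0, 0], [0, 0, 0], 0.006], [[0, 0, 0], [0, 0, 0], 0.004], [[0, 0, 0], [0, 0, 0], 0.004], [[0, 0, 0], [0, 0, 0], 0.004]], squeeze=45)

```text
time: 3.65
tool_pos: [0.5903, -0.0883, 0.0913]
tool_rot: [3.141, 0.0, 1.788]
contact_force: [-2.2, 0.1, 6.1]
opening: 0.0114
grip_force: 45.0
```

```bash
python3 o.py
```

```text
{'time': 3.65, 'tool_pos': [0.5903, -0.0883, 0.0913], 'tool_rot': [3.1411, 0.0004, 1.7878], 'contact_force': [-2.1591, 0.1316, 6.0808], 'torque': [-0.1227, 0.5315, -0.0339], 'opening': 0.0114, 'grip_force': 45.0024, 'joint_efforts': [0.6023, -49.2536, -21.5371, 0.4219, -0.7609, -0.0085]}
```

>>> arm_command(moves=[[[0, 0, 0], [0, 0, -0.01], 0.004], [[0, 0, 0], [0, 0, -0.02], 0.004], [[0, 0, 0], [0, 0, -0.03], 0.004], [[0, 0, 0], [0, 0, -0.04], 0.004], [[0, 0, 0], [0, 0, -0.04], 0.004]])

```text
time: 4.15
tool_pos: [0.5904, -0.0882, 0.0913]
tool_rot: [3.141, 0.0, 1.828]
contact_force: [-2.5, -0.0, 6.0]
opening: 0.0114
grip_force: 45.0
```

```bash
python3 o.py
```

```text
{'time': 4.15, 'tool_pos': [0.5904, -0.0882, 0.0913], 'tool_rot': [3.1411, 0.0004, 1.828], 'contact_force': [-2.471, -0.0058, 6.0238], 'torque': [-0.1392, 0.5227, -0.036], 'opening': 0.0114, 'grip_force': 45.0047, 'joint_efforts': [0.6335, -49.256, -21.5309, 0.3955, -0.7545, -0.1394]}
```

>>> arm_command(moves=[[[0, 0, 0], [0, 0, -0.005], 0.004], [[0, 0, 0], [0, 0, -0.01], 0.004], [[0, 0, 0], [0, 0, -0.015], 0.004], [[0, 0, 0], [0, 0, -0.02], 0.004], [[0, 0, 0], [0, 0, -0.02], 0.004]])

```text
time: 4.65
tool_pos: [0.5904, -0.0882, 0.0914]
tool_rot: [3.141, 0.0, 1.848]
contact_force: [-1.9, -0.6, 6.0]
opening: 0.0112
grip_force: 45.0
```

```bash
python3 o.py
```

```text
{'time': 4.65, 'tool_pos': [0.5904, -0.0882, 0.0914], 'tool_rot': [3.141, 0.0004, 1.8478], 'contact_force': [-1.9114, -0.6276, 6.0239], 'torque': [-0.2057, 0.4936, 0.0111], 'opening': 0.0112, 'grip_force': 45.0049, 'joint_efforts': [0.6294, -49.2576, -21.5274, 0.391, -0.7505, -0.0959]}
```

>>> arm_command(moves=[[[0, 0, 0], [0, 0, 0], 0.004], [[0, 0, 0], [0, 0, 0], 0.004], [[0, 0, 0], [0, 0, 0], 0.004], [[0, 0, 0], [0, 0, 0], 0.004], [[0, 0, 0], [0, 0, 0], 0.004]])

```text
time: 5.15
tool_pos: [0.5904, -0.0883, 0.0913]
tool_rot: [3.141, 0.0, 1.848]
contact_force: [-2.8, -0.3, 5.4]
opening: 0.0118
grip_force: 45.0
```

```bash
python3 o.py
```

```text
{'time': 5.15, 'tool_pos': [0.5904, -0.0883, 0.0913], 'tool_rot': [3.1411, 0.0004, 1.8477], 'contact_force': [-2.7901, -0.2805, 5.4248], 'torque': [-0.2016, 0.5153, -0.0057], 'opening': 0.0118, 'grip_force': 45.0048, 'joint_efforts': [0.6297, -49.2569, -21.5278, 0.3914, -0.7507, -0.0503]}
```

>>> arm_command(moves=[[[0, 0, 0], [0, 0, -0.025], 0.004], [[0, 0, 0], [0, 0, -0.05], 0.004], [[0, 0, 0], [0, 0, -0.07], 0.004], [[0, 0, 0], [0, 0, -0.08], 0.004], [[0, 0, 0], [0, 0, -0.08], 0.004]])

```text
time: 5.65
tool_pos: [0.5904, -0.0883, 0.0913]
tool_rot: [3.141, 0.0, 1.928]
contact_force: [-2.6, 0.0, 5.2]
opening: 0.0117
grip_force: 45.0
```

```bash
cat > t.py <<'E'
from cell import robot
import numpy as np
r=[];e=[];f=[]
for i in range(3):
    s=robot.observe();r.append(s["torque"][2]);e.append(s["joint_efforts"][5]);f.append(s["contact_force"])
    if i<2:robot.read_camera("top")
print("t",s["time"],"knob+bush",round(s["tool_rot"][2]-1.788,4),"Tz",np.round(r,3),"mean",np.mean(r).round(3),"J6",np.round(e,3),"F",np.mean(f,0).round(1),"pos",np.round(s["tool_pos"],4))
E
python3 t.py
```

```text
t 5.75 knob+bush 0.1398 Tz [ 0.01  -0.029 -0.054] mean -0.024 J6 [-0.146 -0.077 -0.054] F [-2.6 -0.6  5.5] pos [ 0.5904 -0.0883  0.0913]
```

>>> arm_command(moves=[[[0, 0, 0], [0, 0, -0.02], 0.004], [[0, 0, 0], [0, 0, -0.04], 0.004], [[0, 0, 0], [0, 0, -0.05], 0.004], [[0, 0, 0], [0, 0, -0.05], 0.004], [[0, 0, 0], [0, 0, -0.05], 0.004]])

```text
time: 6.25
tool_pos: [0.5904, -0.0882, 0.0913]
tool_rot: [3.141, 0.0, 1.978]
contact_force: [-2.8, 0.2, 5.8]
opening: 0.012
grip_force: 45.0
```

```bash
python3 t.py
```

```text
t 6.35 knob+bush 0.1895 Tz [-0.15  -0.092 -0.152] mean -0.131 J6 [-0.127 -0.122 -0.12 ] F [-3.3 -0.3  5.5] pos [ 0.5903 -0.0882  0.0913]
```

>>> arm_command(moves=[[[0, 0, 0], [0, 0, -0.01], 0.004], [[0, 0, 0], [0, 0, -0.015], 0.004], [[0, 0, 0], [0, 0, -0.015], 0.004], [[0, 0, 0], [0, 0, -0.015], 0.004], [[0, 0, 0], [0, 0, -0.015], 0.004]])

```text
time: 6.85
tool_pos: [0.5904, -0.0882, 0.0913]
tool_rot: [3.141, 0.0, 1.993]
contact_force: [-2.8, -0.9, 6.5]
opening: 0.0116
grip_force: 45.0
```

```bash
python3 t.py
```

```text
t 6.95 knob+bush 0.2045 Tz [-0.148 -0.087 -0.198] mean -0.144 J6 [-0.156 -0.156 -0.156] F [-3.  -0.4  5.9] pos [ 0.5904 -0.0882  0.0913]
```

>>> arm_command(moves=[[[0, 0, 0], [0, 0, 0.1], 0.004], [[0, 0, 0], [0, 0, 0.2], 0.004], [[0, 0, 0], [0, 0, 0.28], 0.004], [[0, 0, 0], [0, 0, 0.33], 0.004], [[0, 0, 0], [0, 0, 0.34], 0.004]])

```text
time: 7.45
tool_pos: [0.5903, -0.0883, 0.0913]
tool_rot: [3.141, 0.0, 1.651]
contact_force: [-3.2, -0.6, 6.2]
opening: 0.0118
grip_force: 45.0
```

```bash
python3 t.py
```

```text
t 7.55 knob+bush -0.1354 Tz [0.02  0.058 0.054] mean 0.044 J6 [0.299 0.14  0.162] F [-3.  -0.6  6.3] pos [ 0.5903 -0.0883  0.0913]
```

>>> arm_command(moves=[[[0, 0, 0], [0, 0, 0.02], 0.004], [[0, 0, 0], [0, 0, 0.04], 0.004], [[0, 0, 0], [0, 0, 0.05], 0.004], [[0, 0, 0], [0, 0, 0.05], 0.004], [[0, 0, 0], [0, 0, 0.05], 0.004]])

```text
time: 8.05
tool_pos: [0.5903, -0.0883, 0.0913]
tool_rot: [3.141, 0.0, 1.603]
contact_force: [-2.7, -1.8, 5.4]
opening: 0.0118
grip_force: 45.0
```

```bash
python3 t.py
```

```text
t 8.15 knob+bush -0.185 Tz [0.096 0.118 0.126] mean 0.113 J6 [0.095 0.089 0.088] F [-3.  -1.5  5.8] pos [ 0.5903 -0.0883  0.0913]
```

>>> arm_command(moves=[[[0, 0, 0], [0, 0, 0.01], 0.004], [[0, 0, 0], [0, 0, 0.02], 0.004], [[0, 0, 0], [0, 0, 0.03], 0.004], [[0, 0, 0], [0, 0, 0.03], 0.004], [[0, 0, 0], [0, 0, 0.03], 0.004]])

```text
time: 8.65
tool_pos: [0.5903, -0.0883, 0.0913]
tool_rot: [3.141, 0.0, 1.573]
contact_force: [-2.9, 0.2, 5.8]
opening: 0.0112
grip_force: 45.0
```

```bash
python3 t.py
```

```text
t 8.75 knob+bush -0.2149 Tz [0.11  0.164 0.165] mean 0.146 J6 [0.128 0.123 0.122] F [-3.2 -0.4  6. ] pos [ 0.5903 -0.0883  0.0913]
```

>>> arm_command(moves=[[[0, 0, 0], [0, 0, 0.01], 0.004], [[0, 0, 0], [0, 0, 0.02], 0.004], [[0, 0, 0], [0, 0, 0.03], 0.004], [[0, 0, 0], [0, 0, 0.03], 0.004], [[0, 0, 0], [0, 0, 0.03], 0.004]])

```text
time: 9.25
tool_pos: [0.5903, -0.0883, 0.0913]
tool_rot: [3.141, 0.0, 1.543]
contact_force: [-3.7, -0.2, 6.3]
opening: 0.0118
grip_force: 45.0
```

```bash
python3 t.py
```

```text
t 9.35 knob+bush -0.2449 Tz [0.047 0.182 0.108] mean 0.112 J6 [0.128 0.123 0.122] F [-3.4 -0.7  6.4] pos [ 0.5903 -0.0883  0.0913]
```

>>> arm_command(moves=[[[0, 0, 0], [0, 0, 0.01], 0.004], [[0, 0, 0], [0, 0, 0.02], 0.004], [[0, 0, 0], [0, 0, 0.03], 0.004], [[0, 0, 0], [0, 0, 0.03], 0.004], [[0, 0, 0], [0, 0, 0.03], 0.004]])

```text
time: 9.85
tool_pos: [0.5903, -0.0883, 0.0913]
tool_rot: [3.141, 0.0, 1.513]
contact_force: [-2.4, -1.4, 5.6]
opening: 0.0114
grip_force: 45.0
```

```bash
python3 t.py
```

```text
t 9.95 knob+bush -0.2749 Tz [0.053 0.116 0.114] mean 0.094 J6 [0.128 0.123 0.122] F [-2.9 -1.4  5.8] pos [ 0.5903 -0.0883  0.0913]
```

>>> arm_command(moves=[[[0, 0, 0], [0, 0, 0.01], 0.004], [[0, 0, 0], [0, 0, 0.02], 0.004], [[0, 0, 0], [0, 0, 0.03], 0.004], [[0, 0, 0], [0, 0, 0.03], 0.004], [[0, 0, 0], [0, 0, 0.03], 0.004]])

```text
time: 10.45
tool_pos: [0.5903, -0.0883, 0.0913]
tool_rot: [3.141, 0.0, 1.483]
contact_force: [-2.5, -1.0, 6.3]
opening: 0.0114
grip_force: 45.0
```

```bash
python3 t.py
```

```text
t 10.55 knob+bush -0.3049 Tz [0.1   0.131 0.139] mean 0.123 J6 [0.127 0.122 0.121] F [-3.2 -0.5  6.1] pos [ 0.5903 -0.0883  0.0913]
```

>>> arm_command(moves=[[[0, 0, 0], [0, 0, 0.01], 0.004], [[0, 0, 0], [0, 0, 0.02], 0.004], [[0, 0, 0], [0, 0, 0.03], 0.004], [[0, 0, 0], [0, 0, 0.03], 0.004], [[0, 0, 0], [0, 0, 0.03], 0.004]])

```text
time: 11.05
tool_pos: [0.5903, -0.0883, 0.0913]
tool_rot: [3.141, 0.0, 1.453]
contact_force: [-2.6, -0.9, 6.5]
opening: 0.0113
grip_force: 45.0
```

```bash
python3 t.py
```

```text
t 11.15 knob+bush -0.3348 Tz [0.206 0.151 0.119] mean 0.159 J6 [0.165 0.16  0.159] F [-3.2 -0.5  6.3] pos [ 0.5903 -0.0883  0.0913]
```

>>> arm_command(moves=[[[0, 0, 0], [0, 0, 0.01], 0.004], [[0, 0, 0], [0, 0, 0.015], 0.004], [[0, 0, 0], [0, 0, 0.015], 0.004], [[0, 0, 0], [0, 0, 0.015], 0.004], [[0, 0, 0], [0, 0, 0.015], 0.004]])

```text
time: 11.65
tool_pos: [0.5903, -0.0883, 0.0913]
tool_rot: [3.141, 0.0, 1.438]
contact_force: [-3.0, -0.4, 6.1]
opening: 0.0116
grip_force: 45.1
```

```bash
python3 t.py
```

```text
t 11.75 knob+bush -0.3497 Tz [0.189 0.183 0.25 ] mean 0.207 J6 [0.21 0.21 0.21] F [-3.2 -0.6  5.6] pos [ 0.5903 -0.0884  0.0913]
```

>>> arm_command(moves=[[[0, 0, 0], [0, 0, -0.12], 0.004], [[0, 0, 0], [0, 0, -0.24], 0.004], [[0, 0, 0], [0, 0, -0.36], 0.004], [[0, 0, 0], [0, 0, -0.46], 0.004], [[0, 0, 0], [0, 0, -0.5], 0.004]])

```text
time: 12.25
tool_pos: [0.5904, -0.0883, 0.0913]
tool_rot: [3.141, 0.0, 1.941]
contact_force: [-3.2, -1.6, 4.8]
opening: 0.0119
grip_force: 45.0
```

```bash
python3 t.py
```

```text
t 12.35 knob+bush 0.1509 Tz [-0.092 -0.082 -0.052] mean -0.075 J6 [-0.088 -0.124 -0.44 ] F [-3.1 -1.1  5.4] pos [ 0.5904 -0.0882  0.0913]
```

>>> arm_command(moves=[[[0, 0, 0], [0, 0, -0.01], 0.004], [[0, 0, 0], [0, 0, -0.02], 0.004], [[0, 0, 0], [0, 0, -0.03], 0.004], [[0, 0, 0], [0, 0, -0.03], 0.004], [[0, 0, 0], [0, 0, -0.03], 0.004]])

```text
time: 12.85
tool_pos: [0.5904, -0.0883, 0.0913]
tool_rot: [3.141, 0.0, 1.968]
contact_force: [-2.9, 0.0, 5.3]
opening: 0.0116
grip_force: 45.0
```

```bash
python3 t.py
```

```text
t 12.95 knob+bush 0.1797 Tz [-0.074 -0.08  -0.075] mean -0.076 J6 [-0.064 -0.059 -0.058] F [-2.7  0.1  5.3] pos [ 0.5904 -0.0882  0.0913]
```

>>> arm_command(moves=[[[0, 0, 0], [0, 0, -0.015], 0.004], [[0, 0, 0], [0, 0, -0.03], 0.004], [[0, 0, 0], [0, 0, -0.05], 0.004], [[0, 0, 0], [0, 0, -0.05], 0.004], [[0, 0, 0], [0, 0, -0.05], 0.004]])

```text
time: 13.45
tool_pos: [0.5904, -0.0882, 0.0913]
tool_rot: [3.141, 0.0, 2.018]
contact_force: [-2.9, -1.1, 6.1]
opening: 0.0115
grip_force: 45.0
```

```bash
python3 t.py
```

```text
t 13.55 knob+bush 0.2295 Tz [-0.143 -0.109 -0.195] mean -0.149 J6 [-0.139 -0.129 -0.127] F [-3.  -0.7  5.7] pos [ 0.5904 -0.0882  0.0913]
```

>>> arm_command(moves=[[[0, 0, 0], [0, 0, -0.01], 0.004], [[0, 0, 0], [0, 0, -0.025], 0.004], [[0, 0, 0], [0, 0, -0.025], 0.004], [[0, 0, 0], [0, 0, -0.025], 0.004], [[0, 0, 0], [0, 0, -0.025], 0.004]])

```text
time: 14.05
tool_pos: [0.5904, -0.0882, 0.0913]
tool_rot: [3.141, 0.0, 2.043]
contact_force: [-3.5, -0.6, 7.0]
opening: 0.0111
grip_force: 45.0
```

```bash
python3 t.py
```

```text
t 14.15 knob+bush 0.2546 Tz [-0.148 -0.176 -0.15 ] mean -0.158 J6 [-0.127 -0.126 -0.126] F [-2.5 -0.2  6.3] pos [ 0.5904 -0.0882  0.0913]
```

Torque is on a plateau, so the knob is still moving. I'll keep going.

>>> arm_command(moves=[[[0, 0, 0], [0, 0, -0.01], 0.004], [[0, 0, 0], [0, 0, -0.02], 0.004], [[0, 0, 0], [0, 0, -0.03], 0.004], [[0, 0, 0], [0, 0, -0.035], 0.004], [[0, 0, 0], [0, 0, -0.035], 0.004]])

```text
time: 14.65
tool_pos: [0.5904, -0.0882, 0.0913]
tool_rot: [3.141, 0.0, 2.078]
contact_force: [-2.6, -0.7, 4.5]
opening: 0.0114
grip_force: 45.0
```

```bash
python3 t.py
```

```text
t 14.75 knob+bush 0.2895 Tz [-0.128 -0.087 -0.096] mean -0.103 J6 [-0.174 -0.14  -0.129] F [-3.  -0.4  5.4] pos [ 0.5904 -0.0882  0.0913]
```

>>> arm_command(moves=[[[0, 0, 0], [0, 0, -0.01], 0.004], [[0, 0, 0], [0, 0, -0.02], 0.004], [[0, 0, 0], [0, 0, -0.03], 0.004], [[0, 0, 0], [0, 0, -0.035], 0.004], [[0, 0, 0], [0, 0, -0.035], 0.004]])

```text
time: 15.25
tool_pos: [0.5904, -0.0882, 0.0913]
tool_rot: [3.141, 0.001, 2.113]
contact_force: [-2.2, -0.8, 5.5]
opening: 0.0117
grip_force: 45.0
```

```bash
python3 t.py
```

```text
t 15.35 knob+bush 0.3246 Tz [-0.108 -0.089 -0.114] mean -0.104 J6 [-0.155 -0.123 -0.112] F [-2.5 -0.7  5.6] pos [ 0.5904 -0.0882  0.0913]
```

>>> arm_command(moves=[[[0, 0, 0], [0, 0, -0.01], 0.004], [[0, 0, 0], [0, 0, -0.02], 0.004], [[0, 0, 0], [0, 0, -0.03], 0.004], [[0, 0, 0], [0, 0, -0.04], 0.004], [[0, 0, 0], [0, 0, -0.04], 0.004]])

```text
time: 15.85
tool_pos: [0.5904, -0.0882, 0.0913]
tool_rot: [3.141, 0.0, 2.153]
contact_force: [-2.7, 0.1, 6.1]
opening: 0.0115
grip_force: 45.1
```

```bash
python3 t.py
```

```text
t 15.95 knob+bush 0.3643 Tz [-0.143 -0.248 -0.2  ] mean -0.197 J6 [-0.326 -0.263 -0.241] F [-2.4  0.2  5.9] pos [ 0.5904 -0.0882  0.0913]
```

>>> arm_command(moves=[[[0, 0, 0], [0, 0, 0.12], 0.004], [[0, 0, 0], [0, 0, 0.24], 0.004], [[0, 0, 0], [0, 0, 0.36], 0.004], [[0, 0, 0], [0, 0, 0.48], 0.004], [[0, 0, 0], [0, 0, 0.54], 0.004]])

```text
time: 16.45
tool_pos: [0.5903, -0.0884, 0.0913]
tool_rot: [3.141, 0.001, 1.609]
contact_force: [-3.1, -1.4, 5.7]
opening: 0.0115
grip_force: 45.1
```

```bash
python3 t.py
```

```text
t 16.55 knob+bush -0.1765 Tz [0.237 0.228 0.109] mean 0.191 J6 [0.011 0.227 0.723] F [-2.5 -0.7  6.1] pos [ 0.5903 -0.0883  0.0913]
```

>>> arm_command(moves=[[[0, 0, 0], [0, 0, 0.01], 0.004], [[0, 0, 0], [0, 0, 0.02], 0.004], [[0, 0, 0], [0, 0, 0.03], 0.004], [[0, 0, 0], [0, 0, 0.03], 0.004], [[0, 0, 0], [0, 0, 0.03], 0.004]])

```text
time: 17.05
tool_pos: [0.5903, -0.0883, 0.0913]
tool_rot: [3.141, 0.0, 1.583]
contact_force: [-3.4, -0.2, 5.6]
opening: 0.0116
grip_force: 45.0
```

```bash
python3 t.py
```

```text
t 17.15 knob+bush -0.2049 Tz [0.069 0.096 0.083] mean 0.083 J6 [0.125 0.12  0.119] F [-3.2 -0.1  6. ] pos [ 0.5903 -0.0883  0.0913]
```

>>> arm_command(moves=[[[0, 0, 0], [0, 0, 0.01], 0.004], [[0, 0, 0], [0, 0, 0.02], 0.004], [[0, 0, 0], [0, 0, 0.03], 0.004], [[0, 0, 0], [0, 0, 0.04], 0.004], [[0, 0, 0], [0, 0, 0.04], 0.004]])

```text
time: 17.65
tool_pos: [0.5903, -0.0884, 0.0913]
tool_rot: [3.141, 0.001, 1.543]
contact_force: [-2.3, 0.7, 5.6]
opening: 0.0115
grip_force: 45.1
```

```bash
python3 t.py
```

```text
t 17.75 knob+bush -0.2445 Tz [0.248 0.365 0.224] mean 0.279 J6 [0.352 0.288 0.266] F [-3.1 -0.7  5.7] pos [ 0.5903 -0.0883  0.0913]
```

>>> arm_command(moves=[[[0, 0, 0], [0, 0, -0.12], 0.004], [[0, 0, 0], [0, 0, -0.24], 0.004], [[0, 0, 0], [0, 0, -0.32], 0.004], [[0, 0, 0], [0, 0, -0.38], 0.004], [[0, 0, 0], [0, 0, -0.4], 0.004]])

```text
time: 18.25
tool_pos: [0.5903, -0.0882, 0.0913]
tool_rot: [3.141, 0.0, 1.944]
contact_force: [-2.7, -0.6, 5.6]
opening: 0.0118
grip_force: 45.0
```

>>> arm_command(moves=[[[0, 0, 0], [0, 0, -0.01], 0.004], [[0, 0, 0], [0, 0, -0.02], 0.004], [[0, 0, 0], [0, 0, -0.025], 0.004], [[0, 0, 0], [0, 0, -0.025], 0.004], [[0, 0, 0], [0, 0, -0.025], 0.004]])

```text
time: 18.75
tool_pos: [0.5904, -0.0882, 0.0913]
tool_rot: [3.141, 0.0, 1.968]
contact_force: [-2.4, -1.1, 6.0]
opening: 0.0115
grip_force: 45.0
```

```bash
python3 t.py
```

```text
t 18.85 knob+bush 0.1796 Tz [-0.095 -0.186 -0.071] mean -0.117 J6 [-0.13  -0.127 -0.126] F [-2.8 -0.9  5.7] pos [ 0.5904 -0.0882  0.0913]
```

>>> arm_command(moves=[[[0, 0, 0], [0, 0, -0.01], 0.004], [[0, 0, 0], [0, 0, -0.02], 0.004], [[0, 0, 0], [0, 0, -0.03], 0.004], [[0, 0, 0], [0, 0, -0.03], 0.004], [[0, 0, 0], [0, 0, -0.03], 0.004]])

```text
time: 19.35
tool_pos: [0.5904, -0.0882, 0.0913]
tool_rot: [3.141, 0.0, 1.998]
contact_force: [-2.6, 0.3, 6.9]
opening: 0.0116
grip_force: 45.0
```

```bash
python3 t.py
```

```text
t 19.45 knob+bush 0.2096 Tz [-0.102 -0.07  -0.084] mean -0.085 J6 [-0.132 -0.127 -0.126] F [-2.6 -0.5  6.2] pos [ 0.5904 -0.0882  0.0913]
```

>>> arm_command(moves=[[[0, 0, 0], [0, 0, -0.01], 0.004], [[0, 0, 0], [0, 0, -0.02], 0.004], [[0, 0, 0], [0, 0, -0.03], 0.004], [[0, 0, 0], [0, 0, -0.035], 0.004], [[0, 0, 0], [0, 0, -0.035], 0.004]])

```text
time: 19.95
tool_pos: [0.5904, -0.0883, 0.0913]
tool_rot: [3.141, 0.001, 2.033]
contact_force: [-2.7, -0.7, 6.1]
opening: 0.0111
grip_force: 45.0
```

```bash
python3 t.py
```

```text
t 20.05 knob+bush 0.2447 Tz [-0.082 -0.084 -0.013] mean -0.06 J6 [-0.089 -0.056 -0.044] F [-2.7 -0.6  5.9] pos [ 0.5904 -0.0882  0.0913]
```

>>> arm_command(moves=[[[0, 0, 0], [0, 0, -0.01], 0.004], [[0, 0, 0], [0, 0, -0.02], 0.004], [[0, 0, 0], [0, 0, -0.03], 0.004], [[0, 0, 0], [0, 0, -0.04], 0.004], [[0, 0, 0], [0, 0, -0.04], 0.004]])

```text
time: 20.55
tool_pos: [0.5904, -0.0882, 0.0913]
tool_rot: [3.141, 0.001, 2.073]
contact_force: [-2.5, 0.2, 6.4]
opening: 0.0113
grip_force: 45.0
```

```bash
python3 t.py
```

```text
t 20.65 knob+bush 0.2847 Tz [-0.055 -0.048 -0.051] mean -0.051 J6 [-0.14  -0.077 -0.055] F [-2.8 -0.4  6.1] pos [ 0.5904 -0.0882  0.0913]
```

>>> arm_command(moves=[[[0, 0, 0], [0, 0, -0.015], 0.004], [[0, 0, 0], [0, 0, -0.03], 0.004], [[0, 0, 0], [0, 0, -0.045], 0.004], [[0, 0, 0], [0, 0, -0.055], 0.004], [[0, 0, 0], [0, 0, -0.055], 0.004]])

```text
time: 21.15
tool_pos: [0.5904, -0.0882, 0.0913]
tool_rot: [3.141, 0.001, 2.128]
contact_force: [-2.2, 0.1, 6.2]
opening: 0.0117
grip_force: 45.0
```

```bash
python3 t.py
```

```text
t 21.25 knob+bush 0.3397 Tz [-0.111 -0.071 -0.047] mean -0.076 J6 [-0.143 -0.077 -0.055] F [-2.5 -0.3  5.8] pos [ 0.5904 -0.0883  0.0913]
```

>>> arm_command(moves=[[[0, 0, 0], [0, 0, -0.015], 0.004], [[0, 0, 0], [0, 0, -0.03], 0.004], [[0, 0, 0], [0, 0, -0.045], 0.004], [[0, 0, 0], [0, 0, -0.06], 0.004], [[0, 0, 0], [0, 0, -0.06], 0.004]])

```text
time: 21.75
tool_pos: [0.5904, -0.0882, 0.0913]
tool_rot: [3.141, 0.001, 2.188]
contact_force: [-1.7, -0.7, 6.0]
opening: 0.0114
grip_force: 45.0
```

```bash
python3 t.py
```

```text
t 21.85 knob+bush 0.3997 Tz [-0.017 -0.07  -0.014] mean -0.034 J6 [-0.184 -0.09  -0.057] F [-2.5 -0.2  6.2] pos [ 0.5904 -0.0882  0.0913]
```

>>> arm_command(moves=[[[0, 0, 0], [0, 0, -0.015], 0.004], [[0, 0, 0], [0, 0, -0.03], 0.004], [[0, 0, 0], [0, 0, -0.045], 0.004], [[0, 0, 0], [0, 0, -0.06], 0.004], [[0, 0, 0], [0, 0, -0.06], 0.004]])

```text
time: 22.35
tool_pos: [0.5904, -0.0882, 0.0913]
tool_rot: [3.141, 0.001, 2.248]
contact_force: [-2.8, -0.1, 6.0]
opening: 0.0113
grip_force: 45.0
```

```bash
python3 t.py
```

```text
t 22.45 knob+bush 0.4598 Tz [ 0.007 -0.07  -0.046] mean -0.036 J6 [-0.184 -0.09  -0.057] F [-2.9 -0.3  5.5] pos [ 0.5904 -0.0882  0.0913]
```

>>> arm_command(moves=[[[0, 0, 0], [0, 0, -0.07], 0.004], [[0, 0, 0], [0, 0, -0.14], 0.004], [[0, 0, 0], [0, 0, -0.21], 0.004], [[0, 0, 0], [0, 0, -0.28], 0.004], [[0, 0, 0], [0, 0, -0.35], 0.004]])

```text
time: 22.95
tool_pos: [0.5905, -0.0882, 0.0913]
tool_rot: [3.141, 0.001, 2.601]
contact_force: [-2.0, -0.5, 4.5]
opening: 0.0117
grip_force: 45.0
```

```bash
python3 t.py
```

```text
t 23.05 knob+bush 0.8117 Tz [-0.072 -0.045 -0.004] mean -0.04 J6 [ 0.855  0.12  -0.674] F [-2.4 -0.3  5.7] pos [ 0.5904 -0.0882  0.0913]
```

>>> arm_command(moves=[[[0, 0, 0], [0, 0, -0.08], 0.004], [[0, 0, 0], [0, 0, -0.16], 0.004], [[0, 0, 0], [0, 0, -0.24], 0.004], [[0, 0, 0], [0, 0, -0.31], 0.004], [[0, 0, 0], [0, 0, -0.34], 0.004]])

```text
time: 23.55
tool_pos: [0.5905, -0.0881, 0.0913]
tool_rot: [3.141, 0.001, 2.94]
contact_force: [-2.5, -0.3, 6.5]
opening: 0.0114
grip_force: 45.0
```

```bash
python3 t.py
```

```text
t 23.65 knob+bush 1.1506 Tz [-0.088 -0.035 -0.065] mean -0.063 J6 [-0.031 -0.093 -0.344] F [-2.7 -0.   6. ] pos [ 0.5905 -0.0881  0.0913]
```

>>> arm_command(moves=[[[0, 0, 0], [0, 0, -0.015], 0.004], [[0, 0, 0], [0, 0, -0.03], 0.004], [[0, 0, 0], [0, 0, -0.045], 0.004], [[0, 0, 0], [0, 0, -0.05], 0.004], [[0, 0, 0], [0, 0, -0.05], 0.004]])

```text
time: 24.15
tool_pos: [0.5905, -0.0881, 0.0913]
tool_rot: [3.142, 0.001, 2.988]
contact_force: [-2.3, 0.5, 5.7]
opening: 0.0114
grip_force: 45.0
```

```bash
python3 t.py
```

```text
t 24.25 knob+bush 1.1997 Tz [-0.068 -0.068 -0.024] mean -0.053 J6 [-0.104 -0.067 -0.055] F [-2.3 -0.   5.7] pos [ 0.5905 -0.0881  0.0913]
```

>>> arm_command(moves=[[[0, 0, 0], [0, 0, -0.015], 0.004], [[0, 0, 0], [0, 0, -0.03], 0.004], [[0, 0, 0], [0, 0, -0.045], 0.004], [[0, 0, 0], [0, 0, -0.055], 0.004], [[0, 0, 0], [0, 0, -0.055], 0.004]])

```text
time: 24.75
tool_pos: [0.5904, -0.0881, 0.0913]
tool_rot: [3.142, 0.001, 3.043]
contact_force: [-2.5, 0.1, 5.6]
opening: 0.0114
grip_force: 45.0
```

```bash
python3 t.py
```

```text
t 24.85 knob+bush 1.2547 Tz [-0.083 -0.097 -0.083] mean -0.087 J6 [-0.145 -0.08  -0.057] F [-2.8 -0.   5.7] pos [ 0.5905 -0.0881  0.0913]
```

>>> arm_command(moves=[[[0, 0, 0], [0, 0, -0.01], 0.004], [[0, 0, 0], [0, 0, -0.02], 0.004], [[0, 0, 0], [0, 0, -0.03], 0.004], [[0, 0, 0], [0, 0, -0.04], 0.004], [[0, 0, 0], [0, 0, -0.04], 0.004]])

```text
time: 25.35
tool_pos: [0.5905, -0.0881, 0.0913]
tool_rot: [3.141, 0.001, 3.083]
contact_force: [-2.7, 0.3, 5.6]
opening: 0.0115
grip_force: 45.0
```

```bash
python3 t.py
```

```text
t 25.45 knob+bush 1.2945 Tz [-0.12  -0.104 -0.149] mean -0.124 J6 [-0.231 -0.168 -0.146] F [-2.6 -0.1  5.7] pos [ 0.5904 -0.0881  0.0913]
```

>>> arm_command(moves=[[[0, 0, 0], [0, 0, -0.01], 0.004], [[0, 0, 0], [0, 0, -0.02], 0.004], [[0, 0, 0], [0, 0, -0.02], 0.004], [[0, 0, 0], [0, 0, -0.02], 0.004], [[0, 0, 0], [0, 0, -0.02], 0.004]])

```text
time: 25.95
tool_pos: [0.5905, -0.0881, 0.0913]
tool_rot: [3.141, 0.001, 3.102]
contact_force: [-1.8, 0.1, 6.1]
opening: 0.0113
grip_force: 45.1
```

```bash
python3 t.py
```

```text
t 26.05 knob+bush 1.3144 Tz [-0.185 -0.185 -0.223] mean -0.198 J6 [-0.194 -0.194 -0.194] F [-2.2  0.3  5.9] pos [ 0.5904 -0.0881  0.0913]
```

>>> arm_command(moves=[[[0, 0, 0], [0, 0, 0.015], 0.004], [[0, 0, 0], [0, 0, 0.03], 0.004], [[0, 0, 0], [0, 0, 0.045], 0.004], [[0, 0, 0], [0, 0, 0.045], 0.004], [[0, 0, 0], [0, 0, 0.045], 0.004]])

```text
time: 26.55
tool_pos: [0.5905, -0.0881, 0.0913]
tool_rot: [3.142, 0.001, 3.058]
contact_force: [-2.9, 0.3, 5.5]
opening: 0.0111
grip_force: 45.0
```

```bash
python3 t.py
```

```text
t 26.65 knob+bush 1.2697 Tz [-0.065 -0.07  -0.058] mean -0.064 J6 [-0.062 -0.07  -0.071] F [-2.3  0.5  5.2] pos [ 0.5905 -0.0881  0.0913]
```

>>> arm_command(moves=[[[0, 0, 0], [0, 0, 0], 0.02], [[0, 0, 0], [0, 0, 0], 0.03], [[0, 0, 0], [0, 0, 0], 0.05], [[0, 0, -0.02], [0, 0, 0], 0.05], [[0, 0, -0.06], [0, 0, 0], 0.05]])

```text
time: 27.15
tool_pos: [0.5882, -0.0875, 0.1479]
tool_rot: [3.14, -0.007, 3.058]
contact_force: [0.2, -0.5, -0.5]
opening: 0.0465
grip_force: 0.0
```

>>> arm_command(moves=[[[0, 0, -0.035], [0, 0, 0.14], 0.05], [[0, 0, -0.035], [0, 0, 0.28], 0.05], [[0, 0, -0.035], [0, 0, 0.42], 0.05], [[0, 0, -0.035], [0, 0, 0.56], 0.05], [[0, 0, -0.035], [0, 0, 0.7], 0.05]])

```text
time: 27.65
tool_pos: [0.5903, -0.088, 0.1854]
tool_rot: [3.141, -0.0, 2.352]
contact_force: [0.1, 0.1, -0.2]
opening: 0.0502
grip_force: 0.0
```

```bash
cat > g.py <<'E'
import sys
from h import *
from scipy.spatial.transform import Rotation as Ro
# g.py x y z yaw : shift in tool axes and turn from the measured pose
x,y,z,w=map(float,sys.argv[1:5]);s=robot.observe()
R=Ro.from_euler("xyz",s["tool_rot"]);T=Ro.from_euler("xyz",[np.pi,0,w])
print(np.round(s["tool_pos"],4),np.round(s["tool_rot"],4),"shift",np.round(R.inv().apply(np.array([x,y,z])-s["tool_pos"]),4),"turn",np.round((R.inv()*T).as_rotvec(),4))
E
python3 g.py 0.548 0.0503 0.186 1.868
python3 -c "
from h import *;import cv2
im=robot.read_camera('wrist');cv2.imwrite('pics/w2.png',im[...,::-1])"
```

```text
[ 0.5903 -0.088   0.1854] [ 3.1415e+00 -2.0000e-04  2.3521e+00] shift [ 0.128   0.0674 -0.0005] turn [ 1.000e-04 -2.000e-04  4.841e-01]
```

View pics/w2.png

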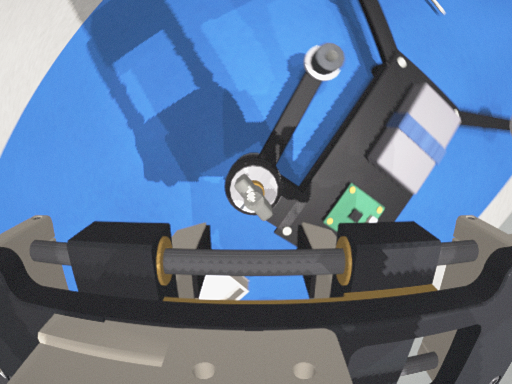

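The wing has turned and stays turned, with the knob at about (255,197) and the motor still folded at (327,60). I'll move over the motor and descend.

>>> arm_command(moves=[[[0.032, 0.017, 0], [0, 0, 0.12], 0.05], [[0.064, 0.034, 0], [0, 0, 0.24], 0.05], [[0.096, 0.05, 0], [0, 0, 0.36], 0.05], [[0.128, 0.0675, 0], [0, 0, 0.48], 0.05], [[0.128, 0.0675, 0], [0, 0, 0.484], 0.05]])

```text
time: 28.2
tool_pos: [0.5459, 0.0538, 0.1857]
tool_rot: [-3.141, -0.002, 1.877]
contact_force: [-0.4, -1.1, 0.4]
opening: 0.0505
grip_force: 0.0
```

```bash
python3 - <<'E'
from h import *
import cv2
im=robot.read_camera("top");cv2.imwrite("pics/t2.png",im[...,::-1])
m=robot.camera_model("wrist");im=robot.read_camera("wrist")
a=im[100:260,180:340,::-1];cv2.imwrite("pics/c2.png",cv2.resize(a,(640,600*640//640),interpolation=2))
np.savez("w2.npz",R=m["R"],t=m["t"])
E
python3 g.py 0.548 0.0503 0.076 1.868
```

```text
[0.5473 0.0506 0.1857] [3.1413e+00 4.0000e-04 1.8788e+00] shift [-0.0004  0.0006  0.1097] turn [0.0003 0.0004 0.0108]
```

View pics/c2.png

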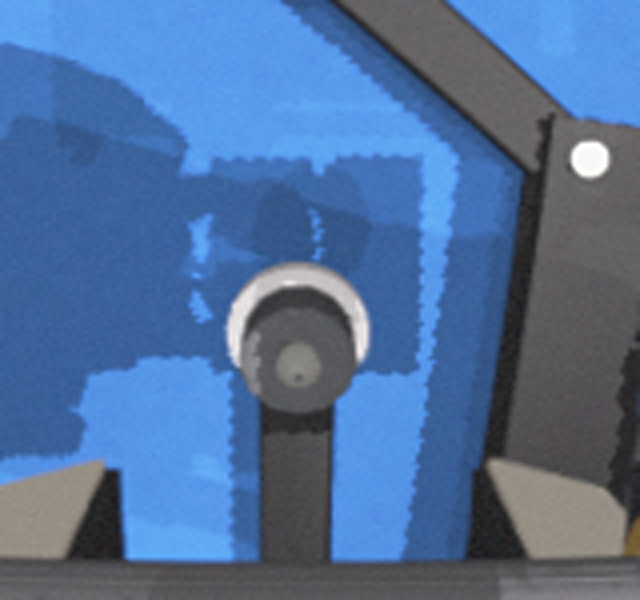

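The motor sits centred between the fingers, tip at crop (298,362) with finger edges at 122 and 472. Descending and closing lightly.

Run:
```python
from h import *
z=np.load("w2.npz");m=robot.camera_model("wrist");m["R"],m["t"]=z["R"],z["t"]
p=plane("wrist",254.3,196.3,.114,m);print(p,np.hypot(p[0]-.5902,p[1]+.0878))
```

```text
[0.54704298 0.05342641 0.114     ] 0.14767337607626663
```

>>> arm_command(moves=[[[0, 0, 0.02], [0, 0, 0], 0.05], [[0, 0, 0.05], [0, 0, 0], 0.05], [[0, 0, 0.08], [0, 0, 0], 0.05], [[0, 0, 0.1], [0, 0, 0], 0.05], [[0, 0, 0.109], [0, 0, 0], 0.05]])

```text
time: 28.8
tool_pos: [0.5465, 0.0487, 0.0744]
tool_rot: [-3.138, -0.001, 1.875]
contact_force: [-1.0, 1.1, -0.4]
opening: 0.0496
grip_force: 0.0
```

>>> arm_command(moves=[[[0, 0, 0], [0, 0, 0], 0.045], [[0, 0, 0], [0, 0, 0], 0.036], [[0, 0, 0], [0, 0, 0], 0.03], [[0, 0, 0], [0, 0, 0], 0.026], [[0, 0, 0], [0, 0, 0], 0.026]], squeeze=6)

```text
time: 29.3
tool_pos: [0.5479, 0.05, 0.0776]
tool_rot: [3.14, 0.001, 1.874]
contact_force: [-0.7, 0.3, 3.3]
opening: 0.0271
grip_force: 6.0
```

```bash
python3 o.py
```

```text
{'time': 29.3, 'tool_pos': [0.5479, 0.05, 0.0776], 'tool_rot': [3.1397, 0.0007, 1.8741], 'contact_force': [-0.7443, 0.324, 3.284], 'torque': [-0.1302, 0.037, -0.0221], 'opening': 0.0271, 'grip_force': 6.0014, 'joint_efforts': [0.2442, -46.6302, -19.646, 0.1975, 0.0684, 0.0017]}
```

>>> arm_command(moves=[[[-0.0001, -0.0058, 0], [0, 0, -0.04], 0.026], [[-0.0007, -0.0144, 0], [0, 0, -0.1], 0.026], [[-0.0023, -0.0259, 0], [0, 0, -0.18], 0.026], [[-0.0056, -0.04, 0], [0, 0, -0.28], 0.026], [[-0.0092, -0.0508, 0], [0, 0, -0.36], 0.026]], squeeze=8)

```text
time: 29.8
tool_pos: [0.5018, 0.0261, 0.0776]
tool_rot: [3.14, 0.001, 2.238]
contact_force: [0.5, 0.4, 3.6]
opening: 0.0272
grip_force: 8.0
```

```bash
cat > a.py <<'E'
from cell import robot
import numpy as np
f=[]
for i in range(3):
    s=robot.observe();f.append(s["contact_force"])
    if i<2:robot.read_camera("top")
F=np.mean(f,0);r=s["tool_pos"][:2]-np.array([.5902,-.088]);u=r/np.hypot(*r)
print(s["time"],"swing",np.arctan2(*r[::-1])%6.2832-1.868,"r",np.hypot(*r),"yaw",s["tool_rot"][2],"Frad",F[:2]@u,"Ftan",F[1]*u[0]-F[0]*u[1],"open",s["opening"])
E
python3 a.py
```

```text
29.9 swing 0.366465836400905 r 0.1442715574374977 yaw 2.234094925651537 Frad 0.10090311777778972 Ftan 0.4335898133393772 open 0.026678429139831566
```

>>> arm_command(moves=[[[-0.0004, -0.0101, 0], [0, 0, -0.07], 0.026], [[-0.0014, -0.0202, 0], [0, 0, -0.14], 0.026], [[-0.0032, -0.0302, 0], [0, 0, -0.21], 0.026], [[-0.0057, -0.04, 0], [0, 0, -0.28], 0.026], [[-0.0092, -0.0508, 0], [0, 0, -0.36], 0.026]])

```text
time: 30.4
tool_pos: [0.4675, -0.0119, 0.0774]
tool_rot: [3.14, 0.001, 2.595]
contact_force: [-0.8, 1.6, 6.6]
opening: 0.0267
grip_force: 8.0
```

```bash
python3 a.py
```

```text
30.5 swing 0.724491617890805 r 0.14430124515303383 yaw 2.592953688640778 Frad 2.1117703839775865 Ftan 0.41840437822038123 open 0.026917819258190645
```

>>> arm_command(moves=[[[-0.0004, -0.0101, 0], [0, 0, -0.07], 0.026], [[-0.0014, -0.0202, 0], [0, 0, -0.14], 0.026], [[-0.0032, -0.0302, 0], [0, 0, -0.21], 0.026], [[-0.0057, -0.04, 0], [0, 0, -0.28], 0.026], [[-0.007, -0.0444, 0], [0, 0, -0.313], 0.026]])

```text
time: 31.0
tool_pos: [0.4499, -0.054, 0.0773]
tool_rot: [3.141, -0.0, 2.907]
contact_force: [-3.9, 2.0, 8.9]
opening: 0.027
grip_force: 8.0
```

```bash
python3 a.py
```

```text
31.1 swing 1.0365740059771322 r 0.14435852310551806 yaw 2.9049252611985827 Frad 4.353499542592293 Ftan 0.11931452968734302 open 0.026693415461896335
```

>>> arm_command(moves=[[[0.001, -0.003, -0.001], [0, 0, -0.02], 0.026], [[0.0014, -0.0058, -0.002], [0, 0, -0.04], 0.026], [[0.0014, -0.0087, -0.002], [0, 0, -0.06], 0.026], [[0.0012, -0.0115, -0.002], [0, 0, -0.08], 0.026], [[0.0012, -0.0115, -0.002], [0, 0, -0.08], 0.026]])

```text
time: 31.6
tool_pos: [0.4473, -0.0653, 0.0783]
tool_rot: [-3.141, 0.002, 2.986]
contact_force: [6.1, -1.5, -7.5]
opening: 0.0264
grip_force: 8.0
```

```bash
python3 a.py; python3 o.py
```

```text
31.7 swing 1.1155806169766487 r 0.1447541246484959 yaw 2.9856642363675503 Frad -6.046953783189388 Ftan 0.4160268431371551 open 0.02670479796067968
{'time': 31.7, 'tool_pos': [0.4472, -0.0652, 0.0784], 'tool_rot': [-3.1413, 0.0017, 2.9857], 'contact_force': [5.7742, -1.1542, -8.2135], 'torque': [-0.2607, -0.9724, 0.0282], 'opening': 0.0267, 'grip_force': 7.9994, 'joint_efforts': [0.2933, -41.3211, -17.1441, -0.0674, 1.8251, -0.0063]}
```

>>> arm_command(moves=[[[-0.0006, -0.0014, 0.001], [0, 0, -0.01], 0.026], [[-0.0006, -0.0029, 0.001], [0, 0, -0.02], 0.026], [[-0.0006, -0.0036, 0.001], [0, 0, -0.025], 0.026], [[-0.0006, -0.0043, 0.001], [0, 0, -0.03], 0.026], [[-0.0006, -0.0043, 0.001], [0, 0, -0.03], 0.026]])

```text
time: 32.2
tool_pos: [0.4466, -0.0694, 0.0779]
tool_rot: [-3.141, 0.001, 3.017]
contact_force: [3.7, 0.1, -0.0]
opening: 0.0267
grip_force: 8.0
```

```bash
python3 a.py
```

```text
32.3 swing 1.1447836085154608 r 0.14478330199266873 yaw 3.016670511652794 Frad -4.105781687060807 Ftan -0.36832627224890213 open 0.026724403537049624
```

>>> arm_command(moves=[[[-0.0004, -0.0007, 0], [0, 0, -0.005], 0.026], [[-0.0004, -0.0014, 0], [0, 0, -0.01], 0.026], [[-0.0004, -0.0022, 0], [0, 0, -0.015], 0.026], [[-0.0004, -0.0022, 0], [0, 0, -0.015], 0.026], [[-0.0004, -0.0022, 0], [0, 0, -0.015], 0.026]])

```text
time: 32.8
tool_pos: [0.4464, -0.0706, 0.0778]
tool_rot: [3.14, 0.0, 3.032]
contact_force: [5.4, 4.8, 2.9]
opening: 0.027
grip_force: 8.0
```

```bash
python3 a.py
```

```text
32.9 swing 1.1529538983728853 r 0.1448232132459779 yaw 3.03153076536783 Frad -4.318490532351767 Ftan -5.405131805025856 open 0.026515456386316187
```

>>> arm_command(moves=[[[0, 0, 0], [0, 0, 0], 0.034], [[0, 0, 0], [0, 0, 0], 0.046], [[0, 0, 0], [0, 0, 0], 0.05], [[0, 0, 0], [0, 0, 0], 0.05], [[0, 0, -0.02], [0, 0, 0], 0.05]])

```text
time: 33.4
tool_pos: [0.4441, -0.0709, 0.0959]
tool_rot: [3.14, -0.006, 3.032]
contact_force: [-1.0, -0.3, 0.4]
opening: 0.0496
grip_force: 0.0
```

>>> arm_command(moves=[[[0, 0, -0.03], [0, 0, 0], 0.05], [[0, 0, -0.06], [0, 0, 0], 0.05], [[0, 0, -0.1], [0, 0, 0], 0.05], [[0, 0, -0.12], [0, 0, 0], 0.05], [[0, 0, -0.12], [0, 0, 0], 0.05]])

```text
time: 33.9
tool_pos: [0.4475, -0.072, 0.2203]
tool_rot: [-3.14, 0.005, 3.032]
contact_force: [0.4, -0.3, -0.5]
opening: 0.0498
grip_force: 0.0
```

```bash
python3 - <<'E'
from h import *
import cv2
m=robot.camera_model("wrist");im=robot.read_camera("wrist");np.savez("w3.npz",R=m["R"],t=m["t"])
a=np.hstack([im,]);cv2.imwrite("pics/w3.png",im[...,::-1])
E
python3 o.py
```

```text
{'time': 33.95, 'tool_pos': [0.4465, -0.0716, 0.2184], 'tool_rot': [-3.1411, 0.0021, 3.0317], 'contact_force': [0.177, -0.3246, -1.0593], 'torque': [0.0343, -0.041, 0.0191], 'opening': 0.0501, 'grip_force': 0.0, 'joint_efforts': [0.047, -36.7309, -25.6009, -0.053, 0.2369, -0.0009]}
```

View pics/w3.png

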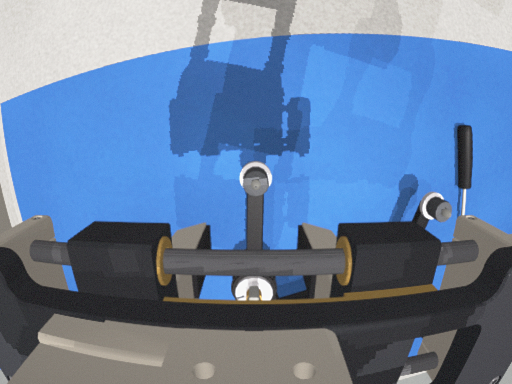

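The arm is swung out, with the motor at (256,180), the knob at (254,291) and the screwdriver in place. I'll check the angle before handing in.

Run:
```python
from h import *
z=np.load("w3.npz");m=robot.camera_model("wrist");m["R"],m["t"]=z["R"],z["t"]
p=plane("wrist",256,183,.114,m);r=p[:2]-[.5902,-.088];print(p,np.hypot(*r),np.arctan2(r[1],r[0])%6.2832-1.868)
robot.read_camera("top");s=robot.observe();print(s["contact_force"],np.abs(s["qvel"]).max())
print(robot.hand_in())
```

```text
[ 0.44250614 -0.06948448  0.114     ] 0.1488499231889751 1.1488791011639659
[-0.66622834 -0.51952267  0.06468699] 0.02342667802118359
the job is handed in; nothing more can be done
None
```

The job is handed in, with no verdict returned: by my readings the knob broke free on the fifth stroke and is unscrewed to its end (about 1.25 rad), the arm is out at its stop (about 1.15 rad), both are released, the settled bush torque peaked near 0.27 N m against the 0.34 tear limit, and the arm never went near the screwdriver, bottle or tray.

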